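Put leftover cabinet hardware back in its bins and the relay on its rail

TASK

Clear the leftovers of a control-cabinet job from the bench: put the hex spacer, the angle bracket and the collar each into the green bin that shows the same part on its rear ledge. Put the plug-in relay upright on the mounting rail, pushing it down between the two sliding terminal blocks, lengthwise across the rail and centred on it, until it stands fully home on the rail.

Things in the scene. Friction and masses are not known exactly. Their poses are not given: they have to be found in the camera images.
- spacer: loose hexagonal steel spacer standing on end, 28 mm across flats, 40 mm tall, 80 g, a dark bore in its top. Origin: centre of its underside, z up; one pair of flats faces its +x and -x, the others follow every 60 degrees.
- bracket: loose steel angle bracket (L), 30 mm wide along its y, sheet 6 mm thick, 80 g: foot 44 mm long along x lying on the bench, upright leg 40 mm tall at the foot's +x end (x from 16 to 22 mm). Origin: centre of the foot's underside, z up. Centre of mass about x = 8 mm, z = 12 mm. Easily gripped across its 30 mm width, low, at x = 8 mm.
- collar: loose steel collar (ring), lying flat, 44 mm outside diameter, 20 mm bore, 16 mm high, 90 g. Origin: centre of its underside, z up.
- relay: loose grey plug-in relay standing upright, 46 (x) x 24 (y) x 80 mm tall, 120 g; the lowest 6 mm taper to 18 mm in y. A black plate and a brass dot on its top. Origin: centre of its underside, x along its 46 mm length, z up; either way round is the same.
- bin_spacer: fixed green picking bin, open on top, that belongs to the hex spacers: one sample hex spacer is fixed on its low rear ledge. Compartment 120 (x) x 130 (y) x 40 mm high outside, walls and floor 4 mm. Origin: underside of the compartment's centre; z up; the ledge (15 mm high, carrying the sample) is on the +x side, from x = 60 to 104 mm; with the sample it rises at most 55 mm above the bench. 
- bin_bracket: fixed green picking bin, open on top, that belongs to the angle brackets: one sample angle bracket is fixed on its low rear ledge. Compartment 120 (x) x 130 (y) x 40 mm high outside, walls and floor 4 mm. Origin: underside of the compartment's centre; z up; the ledge (15 mm high, carrying the sample) is on the +x side, from x = 60 to 104 mm; with the sample it rises at most 55 mm above the bench. 
- bin_collar: fixed green picking bin, open on top, that belongs to the collars: one sample collar is fixed on its low rear ledge. Compartment 120 (x) x 130 (y) x 40 mm high outside, walls and floor 4 mm. Origin: underside of the compartment's centre; z up; the ledge (15 mm high, carrying the sample) is on the +x side, from x = 60 to 104 mm; with the sample it rises at most 55 mm above the bench. 
- rail: fixed mounting rail on an aluminium plate 90 (x) x 140 (y) mm. Origin: underside of the plate's centre; y along the rail, z up. The rail is 35 mm wide in x; its top, where the relay must stand, is 14 mm above the origin. Black end stops 44 mm high at y = +64 and -64 mm. The relay goes on with its 46 mm length along the rail's x, centred in x, between the two blocks.
- block_left: grey terminal block, +y side of the gap, 50 (x) x 26 (y) x 40 mm high, three screw heads on top. Origin: underside centre, on the rail's top; axes as the rail's. Slides along y with 1.5 N friction, stays where left, at least 13 mm outward from any start. The top 12 mm of its inner (-y) face slope back 7 mm as a lead-in.
- block_right: the matching block on the -y side of the gap, same size and origin, sloping face to +y. The gap's middle is midway between the two blocks' origins; it starts 12 to 20 mm wide, less than the relay's 24 mm: pressing the relay down into its mouth wedges the blocks apart with a few newtons.

How it is judged:
By the outcome, as a careful person would: the job done as asked, in the order asked, and still so for the second after the job is handed in, with the robot touching nothing.
It also fails if it takes over 104 s, if anything falls off the work surface, if the arm or the gripper's body presses on something with over 40 N, if the wrist force passes 120 N, or if a joint passes its speed limit or range.

ROBOT

A 6-joint arm with a two-finger parallel gripper is mounted at the origin on the work surface. World frame = base frame: x ahead of the robot, y to its left, z up, the work surface at z = 0. Lengths are in m, angles in degrees, forces in N, time in s.
With the tool pointing down it reaches from about 0.35 to 0.875 m from the base axis. Payload 4.2 kg.
Tool frame: the origin (TCP) lies between the finger pads; the fingertips stand 11 mm ahead of it and the grasp point (between the pads) lies 8 mm behind it; z points along the fingers, y is the direction in which the jaws open and shut (so a half turn about z gives the same grasp; the last joint's range is limited). The gripper opens to 87 mm and grips with 3 to 60 N. Pads are 19 mm wide; open, the fingers measure 117 mm over their backs; the gripper's body (75 mm by 190 mm) begins 51 mm behind the grasp point.
Start: joints at [-57.605, 22.042, 0.453, 0, -68.411, -14.817], TCP at [0.189, -0.596, 0.234] pointing down, gripper open.
Joint ranges: [-179.83, 179.83], [-69.29, 118.12], [-61.27, 80.66], [-181.25, 117.63], [-171.15, -9.14], [-177.46, 177.46]. Speed limits (degrees/s): [159.86, 159.86, 180, 180, 180, 180].

INTERFACE

Orientations are given as a 3x3 rotation matrix whose columns are the frame's x, y, z axes.
In Python, from station import sense, capture, get_calibration, finish_job, search_frame, cut_out gives the robot as it stands.
- The arm moves only by the tool arm_command, never from a script. Its argument "rows" is a list of rows, each an object with "fingers": the opening in per cent of the stroke, from 0 (shut) to 100 (fully open); "travel": the shift along the tool's x, y, z in cm, a list of three; "roll": the turn about the tool's z in degrees. A call has 1 to 10 rows; each row is the pose to reach, as a shift and turn from the pose commanded when the call began, along the tool's axes at that moment; what a row does not reach only later rows make up. A row lasts 1/10 s, in which the tool goes at most 50 mm and 8.59 degrees, less where a joint would pass 70% of its speed; a pose out of reach is approached as far as the arm can. A call with a gripper value outside its range is refused whole. The fingers move at their own pace and stop on an object; the grip force is fixed at half the most. Time passes only in rows, so rows that repeat a pose let the fingers close. It gives the time, the measured TCP pose, the force and the opening at its end, in the units of the state.
- sense(): the state, without advancing time (a new reading comes with each control period).
- capture(name): name is "side" or "top" or "wrist"; returns (picture, depth): 420x560x3 uint8, red, green, blue; 420x560 float32, m along the optical axis (not along the pixel's ray), 0 where there is no reading.
- get_calibration(name): a dict with "fov_y" (degrees; the focal length in pixels is half the picture's height over the tangent of half this angle, whatever the lens; pixels are square), "cx", "cy" (the principal point, pixels), "origin" and "attitude" of the camera in the world; the wrist camera has in their place "mount" (4x4, takes a point from camera to tool coordinates, whose origin is the TCP and whose axes are the flange's). Camera axes: x right, y down, z forward; pixel columns grow to the right and rows downward; lengths in m; the calibration is good to about 2 mm. A picture is of the moment at which its call begins: read the wrist's pose just before it. get_calibration takes no time and is no camera call.
- finish_job(): hands the job in, once; it reports no verdict.
Trained networks look in the newest picture that a camera, given by its name, has taken for a name from the list of things; names that differ only in an ending like _2 or _b are one class to them, and where a whole thing is asked for, a point or a joint stands for the part that bears it (a point fixed in the world has none). Each returns a list of dicts, best first, with "p" (0 to 1); they miss things now and then, are a little off and sometimes report something else, mostly with a low value. They report only what shows in the picture. A call takes as long as a camera call.
- search_frame(camera, label): "position" ([x, y, z] in m, in world coordinates, good to about 4 mm: the middle of the surface that is visible of it).
- cut_out(camera, label): "mask" (420x560 bool, what is visible of it).
The state is a dict: "time_s": time; "joints": joint angles; "joint_velocities": joint speeds; "effort": joint torques, N m; "tcp_pos": TCP position; "ee_rot": TCP orientation; "wrist_force": force on the tool from outside, world axes, zero at the start; "moment": the same for the moment, N m; "gripper_width": opening from 0.0 (shut) to 1.0 (fully open).
Only numpy, scipy, OpenCV 4.12 (cv2) and the standard library are available. Lean on these libraries where they do the work, as an engineer would, in place of code of your own. Each camera call takes 0.05 s, during which the arm holds its last target. There are 200 camera calls.

## Working session

There is one attempt and no reset: what is moved stays moved. The work goes in short steps, Python scripts to look and compute and a tool call to move; the robot and the scene stay as the last step left them, time stands still between calls to the robot, and variables do not carry over. Pictures are saved under pics/ and viewed, about 12 in all and at most 16, crops included, and the job is handed in when it is done.

Besides the shell and the picture viewer there is one more tool, called after "Emit:" by a JSON object that holds its "method" and its "body". arm_command: Moves the arm, as the interface text tells. Its arguments: {"type":"object","properties":{"rows":{"type":"array","items":{"type":"object","properties":{"fingers":{"type":"number"},"travel":{"type":"array","items":{"type":"number"}},"roll":{"type":"number"}}}}},"required":["rows"]}

```bash
ls; mkdir -p pics; cat > h.py <<'E'
import numpy as np, cv2
from station import sense, capture, get_calibration, finish_job, search_frame, cut_out
def cam(n,s=None):
    c=get_calibration(n); f=210/np.tan(np.radians(c["fov_y"]/2))
    if "mount" in c:
        s=s or sense(); T=np.eye(4); T[:3,:3]=s["ee_rot"]; T[:3,3]=s["tcp_pos"]; T=T@np.array(c["mount"])
        return f,c["cx"],c["cy"],T[:3,:3],T[:3,3]
    return f,c["cx"],c["cy"],np.array(c["attitude"]),np.array(c["origin"])
def cloud(d,C):
    f,cx,cy,R,o=C; v,u=np.mgrid[:420,:560]
    return np.stack([(u-cx)/f*d,(v-cy)/f*d,d],-1)@R.T+o
def save(n,p): cv2.imwrite("pics/"+n+".png",cv2.cvtColor(p,cv2.COLOR_RGB2BGR))
E
python3 - <<'E'
from h import *
np.set_printoptions(precision=4,suppress=True)
s=sense();print(s["time_s"],s["tcp_pos"],s["ee_rot"],s["gripper_width"])
for n in("side","top","wrist"):
    c=get_calibration(n);print(n,c)
ps=[]
for n in("side","top"):
    p,d=capture(n);save(n,p);np.savez(n,p=p,d=d)
    for l in "spacer bracket collar relay bin_spacer bin_bracket bin_collar rail block_left block_right".split():
        print(n,l,[(np.round(r["position"],3),round(r["p"],2)) for r in search_frame(n,l)[:3]])
E
```

```text
pics
0.0 [ 0.1886 -0.5953  0.2325] [[-0.9534 -0.3019 -0.0007]
 [-0.3019  0.9533  0.0021]
 [ 0.0001  0.0022 -1.    ]] 0.9997993683586603
side {'fov_y': 44.79092346032854, 'cx': 280.8987306320236, 'cy': 216.01322978262945, 'origin': array([-0.032 ,  0.6892,  0.5917]), 'attitude': array([[-0.7849, -0.3241,  0.5282],
       [-0.6196,  0.4192, -0.6636],
       [-0.0064, -0.8481, -0.5298]])}
top {'fov_y': 44.07544500159952, 'cx': 276.51333150835273, 'cy': 207.76054285262418, 'origin': array([ 0.3416, -0.0081,  1.3082]), 'attitude': array([[ 0.0265, -0.9893,  0.1436],
       [-0.9996, -0.0242,  0.0178],
       [-0.0141, -0.144 , -0.9895]])}
wrist {'fov_y': 60.886564078272045, 'cx': 277.8920927750909, 'cy': 208.49937133534303, 'mount': array([[ 0.0008, -0.9677, -0.2522,  0.0682],
       [ 1.    ,  0.001 , -0.0008,  0.0003],
       [ 0.001 , -0.2522,  0.9677, -0.1504],
       [ 0.    ,  0.    ,  0.    ,  1.    ]])}
side spacer [(array([ 0.423, -0.226,  0.025]), 0.75)]
side bracket [(array([0.481, 0.086, 0.001]), 0.71)]
side collar [(array([0.393, 0.285, 0.017]), 0.75)]
side relay [(array([ 0.
[... 423 characters left out ...]
ide block_right [(array([0.481, 0.089, 0.001]), 0.69), (array([0.661, 0.092, 0.044]), 0.68), (array([0.392, 0.283, 0.016]), 0.52)]
top spacer [(array([ 0.428, -0.241,  0.04 ]), 0.69)]
top bracket [(array([0.471, 0.084, 0.007]), 0.49)]
top collar [(array([0.398, 0.28 , 0.02 ]), 0.69)]
top relay [(array([ 0.468, -0.059,  0.077]), 0.68)]
top bin_spacer [(array([ 0.642, -0.297,  0.004]), 0.93)]
top bin_bracket [(array([0.652, 0.299, 0.007]), 0.62)]
top bin_collar [(array([ 0.678, -0.095,  0.004]), 0.57), (array([0.47 , 0.083, 0.008]), 0.17)]
top rail [(array([0.669, 0.103, 0.018]), 0.81)]
top block_left [(array([0.672, 0.124, 0.053]), 0.63)]
top block_right [(array([0.67 , 0.081, 0.054]), 0.74)]
```

```bash
python3 - <<'E'
from h import *
np.set_printoptions(precision=4,suppress=True)
for n in("side","top"):
    z=np.load(n+".npz");P=cloud(z["d"],cam(n));ok=z["d"]>0
    print(n,"bench z",np.median(P[...,2][ok&(abs(P[...,2])<.012)]))
    # objects boxes: points of top surfaces
    for l,c,h in(("spacer",(.428,-.24),.04),("collar",(.398,.28),.016),("relay",(.468,-.06),.08),("bracketfoot",(.471,.084),.006),("bracketleg",(.471,.084),.04)):
        m=ok&(np.hypot(P[...,0]-c[0],P[...,1]-c[1])<.05)&(abs(P[...,2]-h)<.0035)
        q=P[m]
        if len(q)<10: print(l,len(q));continue
        r=cv2.minAreaRect((q[:,:2]*1000).astype(np.float32))
        print(l,len(q),q.mean(0),r)
E
```

```text
side bench z -0.0014431479989279183
spacer 69 [ 0.4287 -0.2407  0.0385] ((428.25860595703125, -243.31459045410156), (32.2847900390625, 28.934131622314453), 78.75662994384766)
collar 322 [0.3976 0.2808 0.0144] ((398.6164855957031, 280.29998779296875), (42.560577392578125, 41.61510467529297), 14.160276412963867)
relay 143 [ 0.468  -0.0605  0.0787] ((469.0102844238281, -60.71552276611328), (24.639558792114258, 48.0652961730957), 65.8879623413086)
bracketfoot 231 [0.4683 0.0839 0.0048] ((468.89971923828125, 83.3165283203125), (47.14790725708008, 33.7330322265625), 1.1528040170669556)
bracketleg 38 [0.4873 0.0839 0.0384] ((487.6172180175781, 83.81493377685547), (7.494750499725342, 29.475156784057617), 3.9314842224121094)
top bench z 0.000290713637314588
spacer 92 [ 0.4312 -0.242   0.0402] ((431.9406433105469, -241.1051483154297), (28.244388580322266, 27.199594497680664), 21.27568817138672)
collar 143 [0.3995 0.2793 0.016 ] ((398.84039306640625, 279.43682861328125), (40.05000686645508, 40.87575149536133), 3.243577241897583)
relay 167 [ 0.4717 -0.0626  0.0803] ((471.1504211425781, -62.51700973510742), (23.35254669189453, 46.564395904541016), 64.76998138427734)
bracketfoot 315 [0.4696 0.0845 0.005 ] ((472.8640441894531, 84.39368438720703), (93.23054504394531, 95.1036376953125), 56.63182830810547)
bracketleg 23 [0.489  0.0837 0.0398] ((488.6156311035156, 82.65960693359375), (5.199723720550537, 27.088306427001953), 1.3853089809417725)
```

View pics/top.png

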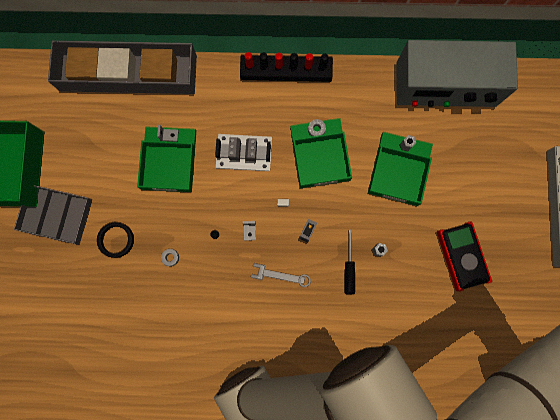

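View pics/side.png

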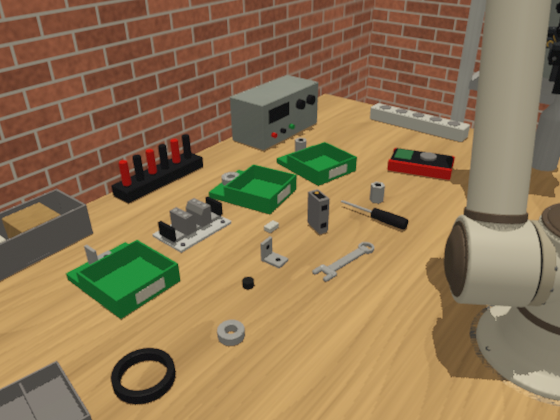

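The top and side views show the three bins across the back. The left one has the bracket sample (170,133), the middle one the ring (316,127) and the right one the hex (409,142). The rail is at (244,152). The loose parts are the spacer (380,250), bracket (250,230), collar (170,257) and relay (309,231). The heights match the sizes given, so I'll go above the spacer.

Emit:
{"method": "arm_command", "body": {"rows": [{"fingers":100,"travel":[-33.6,26.4,8],"roll":0},{"fingers":100,"travel":[-33.6,26.4,8],"roll":0},{"fingers":100,"travel":[-33.6,26.4,8],"roll":0},{"fingers":100,"travel":[-33.6,26.4,8],"roll":0},{"fingers":100,"travel":[-33.6,26.4,8],"roll":0},{"fingers":100,"travel":[-33.6,26.4,8],"roll":0},{"fingers":100,"travel":[-33.6,26.4,8],"roll":0},{"fingers":100,"travel":[-33.6,26.4,8],"roll":0},{"fingers":100,"travel":[-33.6,26.4,8],"roll":0},{"fingers":100,"travel":[-33.6,26.4,8],"roll":0}]}}

```text
time_s: 2.1
tcp_pos: [0.4311, -0.2398, 0.153]
ee_rot: [[-0.952, -0.307, -0.0], [-0.307, 0.952, 0.0], [0.0, 0.0, -1.0]]
wrist_force: [-0.3, 0.3, -0.3]
gripper_width: 1.002
```

```bash
cat >> h.py <<'E'
np.set_printoptions(precision=4,suppress=True)
def travel(t,jaw=None,s=None):
    "cm shift along tool axes, roll (deg) to put TCP at t with jaw direction jaw (deg, mod 180)"
    s=s or sense(); R=np.array(s["ee_rot"]); a=np.degrees(np.arctan2(R[1,1],R[0,1]))
    r=0 if jaw is None else (a-jaw+90)%180-90
    return np.round(100*R.T@(np.array(t)-s["tcp_pos"]),2),round(r,1),"jaw now %.1f"%a
def wlook(n):
    s=sense();p,d=capture("wrist");save(n,p);return p,d,cloud(d,cam("wrist",s)),s
def topfit(P,d,c,h,tol=.004,r=.05):
    m=(d>0)&(np.hypot(P[...,0]-c[0],P[...,1]-c[1])<r)&(abs(P[...,2]-h)<tol)
    q=P[m]; return q,cv2.minAreaRect((q[:,:2]*1000).astype(np.float32))
E
python3 - <<'E'
from h import *
p,d,P,s=wlook("w1");print(s["time_s"],s["tcp_pos"],s["joints"])
print("bench",np.median(P[...,2][(d>0)&(abs(P[...,2])<.01)]))
q,r=topfit(P,d,(.43,-.242),.04);print(len(q),q.mean(0),r)
# hex angle: width over direction
h=q[:,:2]
for a in range(0,180,10):
    w=h@[np.cos(np.radians(a)),np.sin(np.radians(a))];print(a,round(np.ptp(np.percentile(w,[.5,99.5]))*1000,1),end="; ")
    
print(travel([.43,-.242,.1]))
E
```

```text
2.1 [ 0.4311 -0.2398  0.153 ] [-10.1928  13.8476 -24.303   -0.0141 -51.8679 -61.9118]
bench -0.0007767081744345927
1170 [ 0.4303 -0.2423  0.0393] ((430.5507507324219, -242.1459197998047), (31.632644653320312, 27.672792434692383), 17.75985336303711)
0 29.2; 10 29.8; 20 29.8; 30 29.4; 40 28.5; 50 27.9; 60 28.8; 70 29.8; 80 29.9; 90 29.4; 100 28.2; 110 27.7; 120 28.8; 130 29.5; 140 29.6; 150 29.3; 160 28.5; 170 27.9; (array([ 0.06, -0.08,  5.33]), 0, 'jaw now 107.8')
```

Emit:
{"method": "arm_command", "body": {"rows": [{"fingers":100,"travel":[0.13,-0.21,4],"roll":0},{"fingers":100,"travel":[0.13,-0.21,8.5],"roll":0},{"fingers":100,"travel":[0.13,-0.21,12],"roll":0},{"fingers":100,"travel":[0.13,-0.21,13.3],"roll":0},{"fingers":100,"travel":[0.13,-0.21,13.5],"roll":0},{"fingers":20,"travel":[0.13,-0.21,13.5],"roll":0},{"fingers":20,"travel":[0.13,-0.21,13.5],"roll":0},{"fingers":20,"travel":[0.13,-0.21,13.5],"roll":0},{"fingers":20,"travel":[0.13,-0.21,13.5],"roll":0},{"fingers":20,"travel":[0.13,-0.21,13.5],"roll":0}]}}

```text
time_s: 3.15
tcp_pos: [0.4291, -0.2451, 0.0192]
ee_rot: [[-0.953, -0.302, 0.001], [-0.302, 0.953, -0.0], [-0.001, -0.001, -1.0]]
wrist_force: [-0.3, -0.4, 0.5]
gripper_width: 0.627
```

```bash
python3 - <<'E'
from h import *
s=sense();print(s["gripper_width"]*87,s["tcp_pos"],s["wrist_force"])
z=np.load("top.npz")
P=cloud(z["d"],cam("top"));hsv=cv2.cvtColor(z["p"],cv2.COLOR_RGB2HSV)
g=(hsv[...,0]>45)&(hsv[...,0]<85)&(hsv[...,1]>120)&(z["d"]>0)
for l,c in(("sp",(.642,-.297)),("br",(.652,.299)),("co",(.678,-.095))):
    m=g&(np.hypot(P[...,0]-c[0],P[...,1]-c[1])<.13)
    f=P[m&(abs(P[...,2]-.004)<.003)]; r=P[m&(abs(P[...,2]-.04)<.004)]
    print(l,"floor",len(f),cv2.minAreaRect((f[:,:2]*1000).astype(np.float32)),"rim",len(r),cv2.minAreaRect((r[:,:2]*1000).astype(np.float32)))
E
```

```text
54.585169600566616 [ 0.4291 -0.2451  0.0192] [-0.2949 -0.4032  0.4715]
sp floor 1409 ((627.4735107421875, -292.2239685058594), (127.31107330322266, 137.34544372558594), 76.72337341308594) rim 351 ((619.327880859375, -291.714599609375), (130.5668487548828, 121.9552230834961), 76.63664245605469)
br floor 1390 ((644.9376220703125, 297.11181640625), (128.9143829345703, 151.71156311035156), 88.74263763427734) rim 317 ((629.180908203125, 297.95477294921875), (131.7823944091797, 121.68991088867188), 88.70471954345703)
co floor 1416 ((666.9910888671875, -92.64122009277344), (146.11122131347656, 126.52813720703125), 10.507844924926758) rim 313 ((654.8927001953125, -95.97041320800781), (121.29714965820312, 130.162109375), 9.973307609558105)
```

Emit:
{"method": "arm_command", "body": {"rows": [{"fingers":20,"travel":[-0.22,0.23,0],"roll":0},{"fingers":20,"travel":[-0.22,0.23,0],"roll":0},{"fingers":20,"travel":[-0.22,0.23,0],"roll":0},{"fingers":20,"travel":[-0.22,0.23,0],"roll":0},{"fingers":20,"travel":[-0.22,0.23,0],"roll":0},{"fingers":20,"travel":[-0.22,0.23,0],"roll":0},{"fingers":20,"travel":[-0.22,0.23,-2],"roll":0},{"fingers":20,"travel":[-0.22,0.23,-6],"roll":0},{"fingers":20,"travel":[-0.22,0.23,-9],"roll":0},{"fingers":20,"travel":[-0.22,0.23,-10],"roll":0}]}}

```text
time_s: 4.15
tcp_pos: [0.4318, -0.2427, 0.1216]
ee_rot: [[-0.953, -0.302, 0.006], [-0.302, 0.953, -0.002], [-0.005, -0.003, -1.0]]
wrist_force: [-0.2, 0.2, 0.0]
gripper_width: 0.317
```

```bash
python3 - <<'E'
from h import *
s=sense();print(s["gripper_width"]*87,s["tcp_pos"],s["wrist_force"],s["joints"])
print(travel([.615,-.291,.12],166.6))
E
```

```text
27.618175551727884 [ 0.4318 -0.2427  0.1216] [-0.1839  0.2124  0.008 ] [-10.4995  16.1528 -26.5906   0.0453 -46.9187 -61.928 ]
(array([-16.01, -10.14,   0.27]), np.float64(-59.0), 'jaw now 107.6')
```

Emit:
{"method": "arm_command", "body": {"rows": [{"fingers":20,"travel":[-4,-2.5,0],"roll":0},{"fingers":20,"travel":[-8,-5.1,0],"roll":0},{"fingers":20,"travel":[-12,-7.7,0],"roll":0},{"fingers":20,"travel":[-16.1,-10.2,0],"roll":0},{"fingers":20,"travel":[-16.1,-10.2,3],"roll":0},{"fingers":20,"travel":[-16.1,-10.2,6.5],"roll":0},{"fingers":20,"travel":[-16.1,-10.2,8.8],"roll":0},{"fingers":20,"travel":[-16.1,-10.2,9.3],"roll":0},{"fingers":20,"travel":[-16.1,-10.2,9.3],"roll":0},{"fingers":50,"travel":[-16.1,-10.2,9.3],"roll":0}]}}

```text
time_s: 5.15
tcp_pos: [0.6146, -0.2909, 0.0255]
ee_rot: [[-0.953, -0.302, 0.0], [-0.302, 0.953, -0.0], [-0.0, -0.0, -1.0]]
wrist_force: [0.2, 0.3, 0.6]
gripper_width: 0.355
```

Emit:
{"method": "arm_command", "body": {"rows": [{"fingers":50,"travel":[0,0,0],"roll":0},{"fingers":50,"travel":[0,0,0],"roll":0},{"fingers":50,"travel":[0,0,0],"roll":0},{"fingers":50,"travel":[0,0,-3],"roll":0},{"fingers":80,"travel":[0,0,-7],"roll":0},{"fingers":100,"travel":[0,0,-11],"roll":0},{"fingers":100,"travel":[0,0,-13],"roll":0},{"fingers":100,"travel":[0,0,-13],"roll":0}]}}

```text
time_s: 5.95
tcp_pos: [0.6166, -0.2916, 0.1606]
ee_rot: [[-0.953, -0.302, 0.009], [-0.302, 0.953, -0.003], [-0.008, -0.005, -1.0]]
wrist_force: [-0.2, 0.5, 0.8]
gripper_width: 0.779
```

```bash
python3 - <<'E'
from h import *
p,d,P,s=wlook("w2");print(s["time_s"],s["tcp_pos"])
q,r=topfit(P,d,(.615,-.291),.044);print(len(q),q.mean(0),r)
print(travel([.476,.084,.15],90))
E
```

```text
5.95 [ 0.6166 -0.2916  0.1606]
1125 [ 0.6144 -0.2906  0.0433] ((614.6594848632812, -290.6299743652344), (31.742507934570312, 27.23532485961914), 18.015676498413086)
(array([ 1.95, 39.95,  0.68]), np.float64(17.6), 'jaw now 107.6')
```

View pics/w2.png

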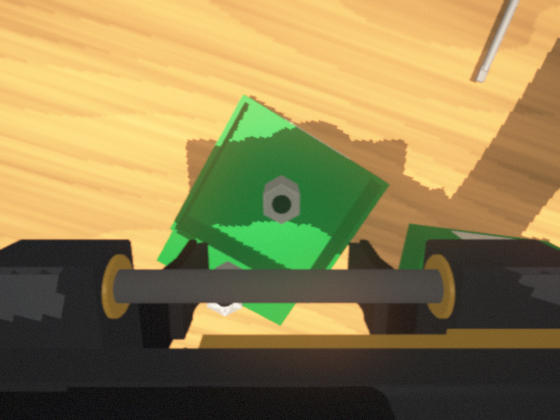

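Emit:
{"method": "arm_command", "body": {"rows": [{"fingers":100,"travel":[1.8,39.9,1],"roll":17.6},{"fingers":100,"travel":[1.8,39.9,1],"roll":17.6},{"fingers":100,"travel":[1.8,39.9,1],"roll":17.6},{"fingers":100,"travel":[1.8,39.9,1],"roll":17.6},{"fingers":100,"travel":[1.8,39.9,1],"roll":17.6},{"fingers":100,"travel":[1.8,39.9,1],"roll":17.6},{"fingers":100,"travel":[1.8,39.9,1],"roll":17.6},{"fingers":100,"travel":[1.8,39.9,1],"roll":17.6},{"fingers":100,"travel":[1.8,39.9,1],"roll":17.6},{"fingers":100,"travel":[1.8,39.9,1],"roll":17.6}]}}

```text
time_s: 7.0
tcp_pos: [0.4756, 0.0849, 0.1444]
ee_rot: [[-1.0, -0.003, -0.002], [-0.003, 1.0, -0.001], [0.002, -0.001, -1.0]]
wrist_force: [-0.2, -0.6, -0.7]
gripper_width: 1.0
```

Emit:
{"method": "arm_command", "body": {"rows": [{"fingers":100,"travel":[0,0,0],"roll":0},{"fingers":100,"travel":[0,0,0],"roll":0}]}}

```text
time_s: 7.2
tcp_pos: [0.4769, 0.0828, 0.145]
ee_rot: [[-1.0, 0.003, -0.001], [0.003, 1.0, -0.001], [0.001, -0.001, -1.0]]
wrist_force: [0.5, -0.1, 0.3]
gripper_width: 1.002
```

```bash
python3 - <<'E'
from h import *
p,d,P,s=wlook("w3");print(s["time_s"],s["tcp_pos"],s["joints"])
print("bench",np.median(P[...,2][(d>0)&(abs(P[...,2])<.01)]))
for h in(.006,.04):
    m=(d>0)&(np.hypot(P[...,0]-.473,P[...,1]-.084)<.032)&(abs(P[...,2]-h)<.003)
    q=P[m];print(len(q),q.mean(0),cv2.minAreaRect((q[:,:2]*1000).astype(np.float32)))
E
```

```text
7.2 [0.4769 0.0828 0.145 ] [  29.1326   13.57    -26.1011   -0.0036  -50.3958 -119.2864]
bench -0.0007239873218773951
1679 [0.4672 0.0818 0.0053] ((467.3973388671875, 81.80125427246094), (38.555477142333984, 30.029577255249023), 2.6649844646453857)
344 [0.4888 0.0827 0.0391] ((488.9527893066406, 82.77014923095703), (6.664608955383301, 29.656991958618164), 3.236046075820923)
```

View pics/w3.png

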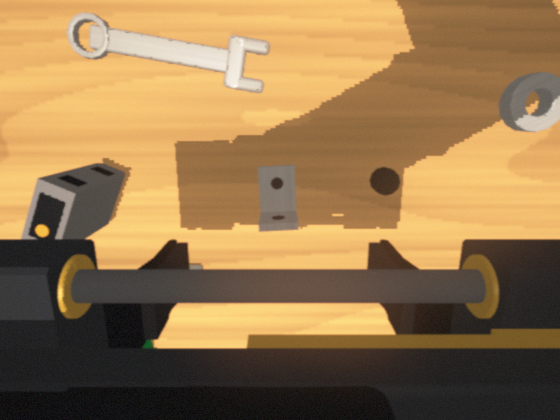

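The wrist view shows the bracket at (277,195), yawed about 3°, with nothing in the fingers' way.

Emit:
{"method": "arm_command", "body": {"rows": [{"fingers":70,"travel":[-0.2,-0.06,4],"roll":-3},{"fingers":70,"travel":[-0.2,-0.06,8],"roll":-3},{"fingers":70,"travel":[-0.2,-0.06,11.5],"roll":-3},{"fingers":70,"travel":[-0.2,-0.06,12.8],"roll":-3},{"fingers":70,"travel":[-0.2,-0.06,13.2],"roll":-3},{"fingers":70,"travel":[-0.2,-0.06,13.2],"roll":-3},{"fingers":25,"travel":[-0.2,-0.06,13.2],"roll":-3},{"fingers":25,"travel":[-0.2,-0.06,13.2],"roll":-3},{"fingers":25,"travel":[-0.2,-0.06,13.2],"roll":-3},{"fingers":25,"travel":[-0.2,-0.06,13.2],"roll":-3}]}}

```text
time_s: 8.25
tcp_pos: [0.4791, 0.0838, 0.0142]
ee_rot: [[-0.999, -0.052, 0.001], [-0.052, 0.999, 0.001], [-0.001, 0.001, -1.0]]
wrist_force: [-0.0, 0.5, -0.1]
gripper_width: 0.417
```

Emit:
{"method": "arm_command", "body": {"rows": [{"fingers":25,"travel":[0,0,0],"roll":0},{"fingers":25,"travel":[0,0,0],"roll":0},{"fingers":25,"travel":[0,0,0],"roll":0},{"fingers":25,"travel":[0,0,0],"roll":0},{"fingers":25,"travel":[0,0,-1],"roll":0},{"fingers":25,"travel":[0,0,-4],"roll":0},{"fingers":25,"travel":[0,0,-7],"roll":0},{"fingers":25,"travel":[0,0,-10],"roll":0},{"fingers":25,"travel":[0,0,-11],"roll":0},{"fingers":25,"travel":[0,0,-11],"roll":0}]}}

```text
time_s: 9.25
tcp_pos: [0.4794, 0.0839, 0.125]
ee_rot: [[-0.999, -0.052, 0.003], [-0.052, 0.999, 0.002], [-0.003, 0.002, -1.0]]
wrist_force: [0.6, 0.5, -1.9]
gripper_width: 0.338
```

Emit:
{"method": "arm_command", "body": {"rows": [{"fingers":25,"travel":[-4,5,0],"roll":0},{"fingers":25,"travel":[-7,9,0],"roll":0},{"fingers":25,"travel":[-10,13,0],"roll":0},{"fingers":25,"travel":[-13.5,17,0],"roll":0},{"fingers":25,"travel":[-16.4,20.6,0],"roll":0},{"fingers":25,"travel":[-16.4,20.6,3],"roll":0},{"fingers":25,"travel":[-16.4,20.6,6],"roll":0},{"fingers":25,"travel":[-16.4,20.6,9],"roll":0},{"fingers":25,"travel":[-16.4,20.6,10.4],"roll":0},{"fingers":25,"travel":[-16.4,20.6,10.5],"roll":0}]}}

```text
time_s: 10.25
tcp_pos: [0.6307, 0.2971, 0.0166]
ee_rot: [[-0.999, -0.052, -0.003], [-0.052, 0.999, -0.003], [0.003, -0.003, -1.0]]
wrist_force: [0.6, 0.1, -1.2]
gripper_width: 0.343
```

Emit:
{"method": "arm_command", "body": {"rows": [{"fingers":55,"travel":[0,0,0],"roll":0},{"fingers":55,"travel":[0,0,0],"roll":0},{"fingers":55,"travel":[0,0,0],"roll":0},{"fingers":55,"travel":[0,0,-0.5],"roll":0},{"fingers":55,"travel":[0,0,-4],"roll":0},{"fingers":80,"travel":[0,0,-8],"roll":0},{"fingers":100,"travel":[0,0,-12],"roll":0},{"fingers":100,"travel":[0,0,-13],"roll":0},{"fingers":100,"travel":[0,0,-13],"roll":0}]}}

```text
time_s: 11.15
tcp_pos: [0.6329, 0.2985, 0.152]
ee_rot: [[-0.999, -0.052, 0.005], [-0.052, 0.999, 0.004], [-0.005, 0.003, -1.0]]
wrist_force: [-0.2, 0.2, -1.2]
gripper_width: 0.825
```

```bash
python3 - <<'E'
from h import *
p,d,P,s=wlook("w4");print(s["time_s"],s["tcp_pos"],s["gripper_width"],s["wrist_force"])
print(travel([.4,.28,.15]))
E
```

```text
11.15 [0.6329 0.2985 0.152 ] 0.8246851029486559 [-0.2015  0.1718 -1.1863]
(array([23.24, -0.59, -0.09]), 0, 'jaw now 93.0')
```

View pics/w4.png

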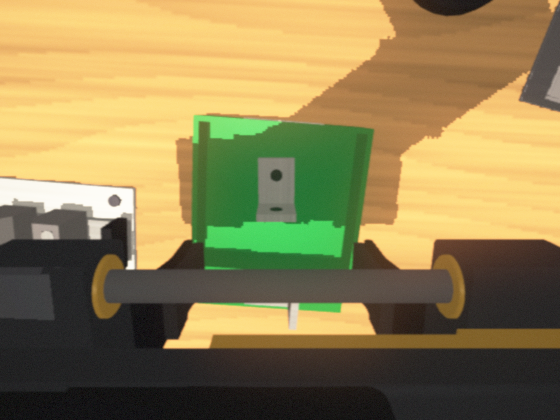

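Emit:
{"method": "arm_command", "body": {"rows": [{"fingers":100,"travel":[23.2,-0.6,0],"roll":0},{"fingers":100,"travel":[23.2,-0.6,0],"roll":0},{"fingers":100,"travel":[23.2,-0.6,0],"roll":0},{"fingers":100,"travel":[23.2,-0.6,0],"roll":0},{"fingers":100,"travel":[23.2,-0.6,0],"roll":0},{"fingers":100,"travel":[23.2,-0.6,0],"roll":0},{"fingers":100,"travel":[23.2,-0.6,0],"roll":0},{"fingers":100,"travel":[23.2,-0.6,0],"roll":0}]}}

```text
time_s: 12.0
tcp_pos: [0.4009, 0.2798, 0.1478]
ee_rot: [[-0.999, -0.052, -0.001], [-0.052, 0.999, -0.001], [0.001, -0.001, -1.0]]
wrist_force: [-0.6, -0.2, 1.1]
gripper_width: 1.001
```

```bash
python3 - <<'E'
from h import *
p,d,P,s=wlook("w5");print(s["time_s"],s["tcp_pos"],s["gripper_width"],s["joints"])
q,r=topfit(P,d,(.399,.28),.015,.003,.03);print(len(q),q.mean(0),r)
print(cv2.minEnclosingCircle((q[:,:2]*1000).astype(np.float32)))
print(travel([r[0][0]/1000,r[0][1]/1000,.0125]))
E
```

```text
12.0 [0.4009 0.2798 0.1478] 1.0006182045362697 [  53.9935   13.8185  -25.2605    0.0037  -50.986  -141.0367]
1719 [0.3985 0.2795 0.015 ] ((398.94024658203125, 279.4589538574219), (42.655574798583984, 42.713191986083984), 38.18108367919922)
((399.0591735839844, 279.400634765625), 21.81390953063965)
(array([ 0.21, -0.01, 13.53]), 0, 'jaw now 92.9')
```

Emit:
{"method": "arm_command", "body": {"rows": [{"fingers":100,"travel":[0.2,0,4],"roll":0},{"fingers":100,"travel":[0.2,0,8],"roll":0},{"fingers":100,"travel":[0.2,0,11.5],"roll":0},{"fingers":100,"travel":[0.2,0,13],"roll":0},{"fingers":100,"travel":[0.2,0,13.5],"roll":0},{"fingers":40,"travel":[0.2,0,13.5],"roll":0},{"fingers":40,"travel":[0.2,0,13.5],"roll":0},{"fingers":40,"travel":[0.2,0,13.5],"roll":0},{"fingers":40,"travel":[0.2,0,13.5],"roll":0},{"fingers":40,"travel":[0.2,0,13.5],"roll":0}]}}

```text
time_s: 13.05
tcp_pos: [0.3987, 0.2798, 0.0139]
ee_rot: [[-0.999, -0.052, 0.001], [-0.052, 0.999, 0.001], [-0.001, 0.001, -1.0]]
wrist_force: [-0.0, 0.9, 0.5]
gripper_width: 0.629
```

Emit:
{"method": "arm_command", "body": {"rows": [{"fingers":40,"travel":[0,0,0],"roll":0},{"fingers":40,"travel":[0,0,0],"roll":0},{"fingers":40,"travel":[0,0,0],"roll":0},{"fingers":40,"travel":[0,0,-1],"roll":0},{"fingers":40,"travel":[0,0,-4],"roll":0},{"fingers":40,"travel":[0,0,-8],"roll":0},{"fingers":40,"travel":[0,0,-12],"roll":0},{"fingers":40,"travel":[0,0,-13],"roll":0},{"fingers":40,"travel":[0,0,-13],"roll":0}]}}

```text
time_s: 13.95
tcp_pos: [0.399, 0.2804, 0.1457]
ee_rot: [[-0.999, -0.052, 0.003], [-0.052, 0.999, 0.004], [-0.003, 0.004, -1.0]]
wrist_force: [-0.1, 1.4, -2.1]
gripper_width: 0.488
```

```bash
python3 - <<'E'
from h import *
s=sense();print(s["time_s"],s["tcp_pos"],s["gripper_width"]*87)
print(travel([.653,-.096,.14]))
E
```

```text
13.95 [0.399  0.2804 0.1457] 42.481873878014255
(array([-23.41, -38.91,   0.49]), 0, 'jaw now 93.0')
```

Emit:
{"method": "arm_command", "body": {"rows": [{"fingers":40,"travel":[-23.4,-38.9,0],"roll":0},{"fingers":40,"travel":[-23.4,-38.9,0],"roll":0},{"fingers":40,"travel":[-23.4,-38.9,0],"roll":0},{"fingers":40,"travel":[-23.4,-38.9,0],"roll":0},{"fingers":40,"travel":[-23.4,-38.9,0],"roll":0},{"fingers":40,"travel":[-23.4,-38.9,0],"roll":0},{"fingers":40,"travel":[-23.4,-38.9,0],"roll":0},{"fingers":40,"travel":[-23.4,-38.9,0],"roll":0},{"fingers":40,"travel":[-23.4,-38.9,0],"roll":0},{"fingers":40,"travel":[-23.4,-38.9,0],"roll":0}]}}

```text
time_s: 14.95
tcp_pos: [0.6533, -0.1014, 0.1398]
ee_rot: [[-0.999, -0.046, -0.004], [-0.046, 0.999, -0.001], [0.004, -0.001, -1.0]]
wrist_force: [-0.0, 1.4, -1.3]
gripper_width: 0.494
```

Emit:
{"method": "arm_command", "body": {"rows": [{"fingers":40,"travel":[0,0,1],"roll":0},{"fingers":40,"travel":[0,0,4],"roll":0},{"fingers":40,"travel":[0,0,8],"roll":0},{"fingers":40,"travel":[0,0,11],"roll":0},{"fingers":40,"travel":[0,0,12.4],"roll":0},{"fingers":40,"travel":[0,0,12.4],"roll":0},{"fingers":65,"travel":[0,0,12.4],"roll":0},{"fingers":65,"travel":[0,0,12.4],"roll":0},{"fingers":65,"travel":[0,0,12.4],"roll":0},{"fingers":65,"travel":[0,0,12.4],"roll":0}]}}

```text
time_s: 15.95
tcp_pos: [0.6526, -0.0966, 0.0201]
ee_rot: [[-0.999, -0.052, 0.001], [-0.052, 0.999, 0.0], [-0.001, 0.0, -1.0]]
wrist_force: [0.1, 0.2, -0.8]
gripper_width: 0.641
```

Emit:
{"method": "arm_command", "body": {"rows": [{"fingers":65,"travel":[0,0,-0.5],"roll":0},{"fingers":65,"travel":[0,0,-4],"roll":0},{"fingers":65,"travel":[0,0,-8],"roll":0},{"fingers":100,"travel":[0,0,-12],"roll":0},{"fingers":100,"travel":[0,0,-13],"roll":0},{"fingers":100,"travel":[0,0,-13],"roll":0}]}}

```text
time_s: 16.55
tcp_pos: [0.6536, -0.0967, 0.1526]
ee_rot: [[-0.999, -0.052, 0.006], [-0.052, 0.999, 0.0], [-0.006, 0.0, -1.0]]
wrist_force: [-0.2, -0.1, -0.7]
gripper_width: 0.842
```

```bash
python3 - <<'E'
from h import *
p,d,P,s=wlook("w6");print(s["time_s"],s["tcp_pos"],s["joints"])
q,r=topfit(P,d,(.653,-.096),.0195,.004,.035);print(len(q),q.mean(0),r)
print(travel([.47,-.0615,.2],65))
E
```

```text
16.55 [ 0.6536 -0.0967  0.1526] [  5.5835  28.8035  -0.6762   0.0107 -60.1897 -92.6129]
1731 [ 0.6511 -0.0955  0.019 ] ((651.6467895507812, -95.4142837524414), (43.148956298828125, 42.69282913208008), 84.49724578857422)
(array([18.02,  4.45, -5.01]), np.float64(28.0), 'jaw now 93.0')
```

View pics/w6.png

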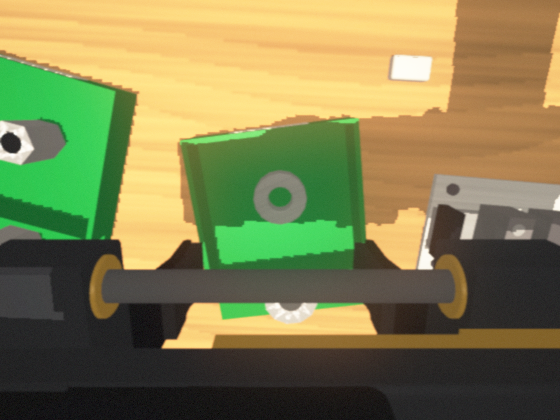

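The collar lies flat in the collar bin at (280,197). Next I'll look at the rail and then the relay from close by.

Emit:
{"method": "arm_command", "body": {"rows": [{"fingers":100,"travel":[-2.2,20,-5],"roll":0},{"fingers":100,"travel":[-2.2,20,-5],"roll":0},{"fingers":100,"travel":[-2.2,20,-5],"roll":0},{"fingers":100,"travel":[-2.2,20,-5],"roll":0},{"fingers":100,"travel":[-2.2,20,-5],"roll":0},{"fingers":100,"travel":[-2.2,20,-5],"roll":0},{"fingers":100,"travel":[-2.2,20,-5],"roll":0},{"fingers":100,"travel":[-2.2,20,-5],"roll":0}]}}

```text
time_s: 17.4
tcp_pos: [0.6634, 0.1024, 0.1981]
ee_rot: [[-0.999, -0.05, -0.003], [-0.05, 0.999, -0.001], [0.003, -0.001, -1.0]]
wrist_force: [0.0, -0.7, -0.5]
gripper_width: 1.003
```

```bash
python3 - <<'E'
from h import *
p,d,P,s=wlook("w7");print(s["time_s"],s["tcp_pos"],s["wrist_force"])
np.savez("w7",p=p,d=d,P=P)
near=(d>0)&(np.hypot(P[...,0]-.665,P[...,1]-.105)<.09)
for h in(.006,.014,.054,.044,.058):
    q=P[near&(abs(P[...,2]-h)<.0025)];print(h,len(q),q.mean(0),cv2.minAreaRect((q[:,:2]*1000).astype(np.float32)))
# block tops as components
m=(near&(abs(P[...,2]-.0545)<.004)).astype(np.uint8);n,L,st,_=cv2.connectedComponentsWithStats(m)
for i in range(1,n):
    if st[i,4]>60:q=P[L==i];print(i,len(q),q.mean(0),cv2.minAreaRect((q[:,:2]*1000).astype(np.float32)))
print(travel([.47,-.0615,.2],65))
E
```

```text
17.4 [0.6634 0.1024 0.1981] [ 0.0327 -0.6671 -0.5051]
0.006 5437 [0.664  0.1035 0.0054] ((674.7868041992188, 103.8836669921875), (140.1313934326172, 90.48699951171875), 88.15479278564453)
0.014 2271 [0.6738 0.1018 0.0133] ((671.95166015625, 103.54058837890625), (135.5323028564453, 46.05613708496094), 86.91146850585938)
0.054 2654 [0.674  0.1046 0.0534] ((674.855712890625, 104.60826110839844), (67.51818084716797, 50.726409912109375), 88.01249694824219)
0.044 1350 [0.6731 0.1041 0.0435] ((674.5138549804688, 103.92456817626953), (136.396484375, 50.30733108520508), 87.72782897949219)
0.058 9 [0.6713 0.101  0.0557] ((673.2202758789062, 106.06381225585938), (34.995330810546875, 57.8364372253418), 2.8990583419799805)
1 1381 [0.6731 0.0813 0.0533] ((673.8126831054688, 81.49678802490234), (21.353376388549805, 50.24660110473633), 87.61114501953125)
2 1381 [0.6747 0.1278 0.0533] ((675.6242065429688, 127.64427947998047), (21.45778465270996, 50.945308685302734), 88.58442687988281)
(array([ 20.15, -15.4 ,  -0.1 ]), np.float64(27.9), 'jaw now 92.9')
```

View pics/w7.png

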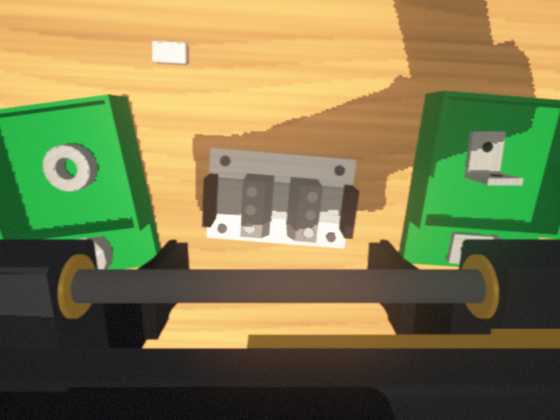

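The rail view shows the two blocks at about (256,205) and (303,210). The gap's middle is at world (0.6748, 0.1046) and the rail is yawed -1.9°. On to the relay.

Emit:
{"method": "arm_command", "body": {"rows": [{"fingers":100,"travel":[20.2,-15.4,-1],"roll":28},{"fingers":100,"travel":[20.2,-15.4,-1],"roll":28},{"fingers":100,"travel":[20.2,-15.4,-1],"roll":28},{"fingers":100,"travel":[20.2,-15.4,-1],"roll":28},{"fingers":100,"travel":[20.2,-15.4,-1],"roll":28},{"fingers":100,"travel":[20.2,-15.4,-1],"roll":28},{"fingers":100,"travel":[20.2,-15.4,-1],"roll":28},{"fingers":100,"travel":[20.2,-15.4,-1],"roll":28},{"fingers":100,"travel":[20.2,-15.4,-1],"roll":28}]}}

```text
time_s: 18.35
tcp_pos: [0.4711, -0.0598, 0.2094]
ee_rot: [[-0.906, 0.423, 0.0], [0.423, 0.906, -0.0], [-0.0, -0.0, -1.0]]
wrist_force: [1.1, -0.6, -0.2]
gripper_width: 0.997
```

```bash
python3 - <<'E'
from h import *
p,d,P,s=wlook("w8");print(s["time_s"],s["tcp_pos"],s["joints"])
q,r=topfit(P,d,(.47,-.0615),.079,.004,.04);print(len(q),q.mean(0),r)
c=np.array(r[0])/1000
print(travel([c[0],c[1],.06],r[2] if r[1][0]<r[1][1] else r[2]-90))
E
```

```text
18.35 [ 0.4711 -0.0598  0.2094] [  12.4278    8.5499  -22.0029    0.002   -59.4462 -127.4423]
1656 [ 0.4699 -0.0625  0.0796] ((470.662109375, -63.08765411376953), (23.5592041015625, 46.622432708740234), 65.32969665527344)
(array([-0.11, -0.32, 14.92]), np.float64(-0.3), 'jaw now 65.0')
```

Emit:
{"method": "arm_command", "body": {"rows": [{"fingers":100,"travel":[-0.1,-0.3,4],"roll":0},{"fingers":100,"travel":[-0.1,-0.3,8],"roll":0},{"fingers":100,"travel":[-0.1,-0.3,10],"roll":0},{"fingers":100,"travel":[-0.1,-0.3,10],"roll":0},{"fingers":100,"travel":[-0.1,-0.3,10],"roll":0}]}}

```text
time_s: 18.9
tcp_pos: [0.4708, -0.0629, 0.1097]
ee_rot: [[-0.907, 0.422, -0.0], [0.422, 0.907, -0.001], [-0.0, -0.001, -1.0]]
wrist_force: [-0.0, -0.2, 0.2]
gripper_width: 1.0
```

```bash
python3 - <<'E'
from h import *
s=sense();print(s["tcp_pos"],travel([.4705,-.0629,.06],65.3))
E
```

```text
[ 0.4708 -0.0629  0.1097] (array([ 0.03, -0.01,  4.97]), np.float64(-0.3), 'jaw now 65.0')
```

Emit:
{"method": "arm_command", "body": {"rows": [{"fingers":100,"travel":[0,0,3],"roll":0},{"fingers":100,"travel":[0,0,4.8],"roll":0},{"fingers":60,"travel":[0,0,5],"roll":0},{"fingers":20,"travel":[0,0,5],"roll":0},{"fingers":20,"travel":[0,0,5],"roll":0},{"fingers":20,"travel":[0,0,5],"roll":0},{"fingers":20,"travel":[0,0,5],"roll":0},{"fingers":20,"travel":[0,0,5],"roll":0},{"fingers":20,"travel":[0,0,5],"roll":0},{"fingers":20,"travel":[0,0,5],"roll":0}]}}

```text
time_s: 19.9
tcp_pos: [0.4699, -0.0633, 0.0596]
ee_rot: [[-0.906, 0.423, 0.0], [0.423, 0.906, -0.0], [-0.0, 0.0, -1.0]]
wrist_force: [0.2, 0.2, -0.2]
gripper_width: 0.357
```

Emit:
{"method": "arm_command", "body": {"rows": [{"fingers":20,"travel":[0,0,0],"roll":0},{"fingers":20,"travel":[0,0,0],"roll":0},{"fingers":20,"travel":[0,0,0],"roll":0},{"fingers":20,"travel":[0,0,0],"roll":0}]}}

```text
time_s: 20.3
tcp_pos: [0.4699, -0.0633, 0.0595]
ee_rot: [[-0.906, 0.423, -0.0], [0.423, 0.906, -0.0], [0.0, -0.0, -1.0]]
wrist_force: [0.5, 0.3, 0.2]
gripper_width: 0.273
```

Emit:
{"method": "arm_command", "body": {"rows": [{"fingers":20,"travel":[0,0,-1],"roll":0},{"fingers":20,"travel":[0,0,-5],"roll":0},{"fingers":20,"travel":[0,0,-8],"roll":0},{"fingers":20,"travel":[0,0,-9],"roll":0}]}}

```text
time_s: 20.7
tcp_pos: [0.4716, -0.0631, 0.1531]
ee_rot: [[-0.906, 0.422, 0.007], [0.423, 0.906, 0.001], [-0.006, 0.003, -1.0]]
wrist_force: [-0.2, -0.4, -1.9]
gripper_width: 0.275
```

Emit:
{"method": "arm_command", "body": {"rows": [{"fingers":20,"travel":[-2,4,0],"roll":-4},{"fingers":20,"travel":[-4,8,0],"roll":-8},{"fingers":20,"travel":[-6,12,0],"roll":-12},{"fingers":20,"travel":[-8,16.5,0],"roll":-16},{"fingers":20,"travel":[-9.8,20.5,0],"roll":-20},{"fingers":20,"travel":[-11.2,23.2,0],"roll":-23.1},{"fingers":20,"travel":[-11.5,23.9,0],"roll":-23.1},{"fingers":20,"travel":[-11.5,23.9,0],"roll":-23.1},{"fingers":20,"travel":[-11.5,23.9,0],"roll":-23.1},{"fingers":20,"travel":[-11.5,23.9,0],"roll":-23.1}]}}

```text
time_s: 21.7
tcp_pos: [0.6741, 0.1037, 0.1496]
ee_rot: [[-0.999, 0.035, -0.001], [0.035, 0.999, -0.0], [0.001, -0.0, -1.0]]
wrist_force: [0.3, -0.0, -2.5]
gripper_width: 0.273
```

```bash
python3 - <<'E'
from h import *
p,d,P,s=wlook("w9");print(s["time_s"],s["tcp_pos"],s["gripper_width"]*87,s["wrist_force"],s["moment"])
np.savez("w9",p=p,d=d,P=P)
pt,dt=capture("top");save("t2",pt[130:290,180:340]);Pt=cloud(dt,cam("top"));np.savez("t2",p=pt,d=dt,P=Pt)
ps,ds=capture("side");save("s2",cv2.resize(ps[120:270,120:270],None,fx=4,fy=4));np.savez("s2",p=ps,d=ds)
m=(d>0)&(abs(P[...,0]-.675)<.06)&(abs(P[...,1]-.105)<.05)
for a in(.16,.165,.17,.175,.18): print(a,(m&(abs(P[...,2]-a)<.003)).sum())
print(travel([.6748,.1046,.1],88.1))
E
```

```text
21.7 [0.6741 0.1037 0.1496] 23.748436762361127 [ 0.3339 -0.0027 -2.489 ] [-0.0504 -0.0358  0.0373]
0.16 505
0.165 629
0.17 3982
0.175 81
0.18 75
(array([-0.02,  0.06,  5.01]), np.float64(-0.1), 'jaw now 88.0')
```

View pics/w9.png

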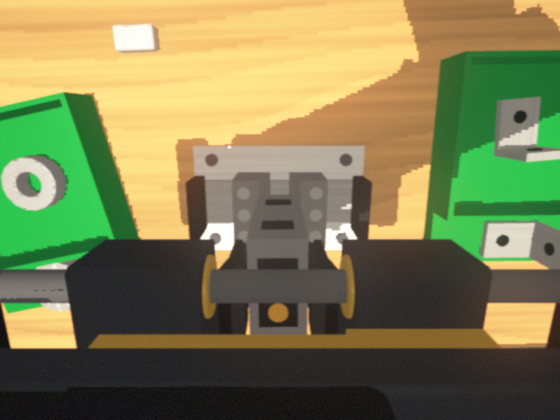

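View pics/s2.png

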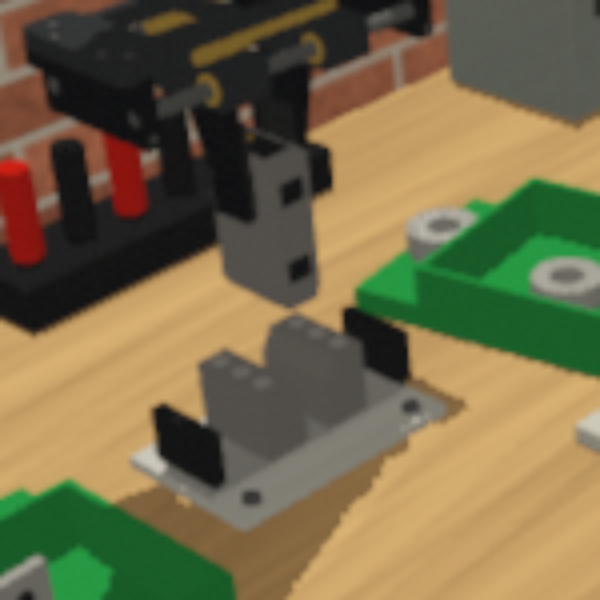

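```bash
python3 - <<'E'
from h import *
z=np.load("w9.npz");P,d=z["P"],z["d"]
a=np.radians(-1.9);R=np.array([[np.cos(a),np.sin(a)],[-np.sin(a),np.cos(a)]])
L=(P[...,:2]-[.6748,.1046])@R.T
for lo,hi in((.1,.12),(.12,.14),(.14,.16)):
    m=(d>0)&(P[...,2]>lo)&(P[...,2]<hi)&(abs(L[...,1])<.008)&(L[...,0]<-.01)&(L[...,0]>-.04)
    print(lo,m.sum(),np.median(L[m],0) if m.any() else "")
m=(d>0)&(abs(P[...,2]-.169)<.004)&(abs(L[...,1])<.015)&(abs(L[...,0])<.03)
print("top",m.sum(),L[m].min(0),L[m].max(0),L[m].mean(0))
m=(d>0)&(abs(P[...,2]-.0535)<.003)&(abs(L[...,1])<.05)&(abs(L[...,0])<.03)
print("blocks",np.percentile(L[m],[1,99],axis=0))
for n in("t2",):
    z=np.load(n+".npz");Q=z["P"];Lq=(Q[...,:2]-[.6748,.1046])@R.T
    m=(abs(Q[...,2]-.17)<.005)&(abs(Lq[...,1])<.02)&(abs(Lq[...,0])<.03);print(n,m.sum())
E
```

```text
0.1 249 [-0.0232  0.    ]
0.12 340 [-0.023 -0.   ]
0.14 489 [-0.0232 -0.0001]
top 3958 [-0.0237 -0.0146] [0.0202 0.015 ] [-0.0039 -0.0008]
blocks [[-0.0252 -0.0333]
 [ 0.0193  0.0334]]
t2 41
```

Relay face and mouth line up to well under 1 mm. I'll push it in slowly.

Emit:
{"method": "arm_command", "body": {"rows": [{"fingers":20,"travel":[0,0,2],"roll":0},{"fingers":20,"travel":[0,0,3.3],"roll":0},{"fingers":20,"travel":[0,0,3.8],"roll":0},{"fingers":20,"travel":[0,0,4.2],"roll":0},{"fingers":20,"travel":[0,0,4.6],"roll":0},{"fingers":20,"travel":[0,0,5],"roll":0},{"fingers":20,"travel":[0,0,5.4],"roll":0},{"fingers":20,"travel":[0,0,5.8],"roll":0}]}}

```text
time_s: 22.65
tcp_pos: [0.6759, 0.105, 0.0922]
ee_rot: [[-0.999, 0.034, 0.002], [0.034, 0.999, 0.001], [-0.002, 0.001, -1.0]]
wrist_force: [-0.1, 0.0, -0.3]
gripper_width: 0.273
```

Emit:
{"method": "arm_command", "body": {"rows": [{"fingers":20,"travel":[0,0,0.4],"roll":0},{"fingers":20,"travel":[0,0,0.8],"roll":0},{"fingers":20,"travel":[0,0,1.2],"roll":0},{"fingers":20,"travel":[0,0,1.5],"roll":0},{"fingers":20,"travel":[0,0,1.6],"roll":0},{"fingers":20,"travel":[0,0,1.6],"roll":0}]}}

```text
time_s: 23.25
tcp_pos: [0.6748, 0.1048, 0.0749]
ee_rot: [[-0.999, 0.034, -0.001], [0.034, 0.999, -0.0], [0.001, -0.0, -1.0]]
wrist_force: [-0.5, 1.8, -2.5]
gripper_width: 0.275
```

Emit:
{"method": "arm_command", "body": {"rows": [{"fingers":20,"travel":[0,0,0.1],"roll":0},{"fingers":20,"travel":[0,0,0.15],"roll":0},{"fingers":20,"travel":[0,0,0.2],"roll":0},{"fingers":20,"travel":[0,0,0.2],"roll":0}]}}

```text
time_s: 23.65
tcp_pos: [0.6753, 0.1047, 0.0737]
ee_rot: [[-0.999, 0.033, 0.0], [0.033, 0.999, 0.0], [-0.0, 0.0, -1.0]]
wrist_force: [-0.8, 2.1, -0.8]
gripper_width: 0.274
```

```bash
python3 - <<'E'
from h import *
p,d,P,s=wlook("w10");print(s["time_s"],s["tcp_pos"],s["wrist_force"])
m=(d>0)&(abs(P[...,0]-.66)<.012)&(abs(P[...,1]-.1046)<.008)&(P[...,2]>.085);print(np.percentile(P[m][:,2],[10,50,90]))
E
```

```text
23.65 [0.6753 0.1047 0.0737] [-0.8129  2.1391 -0.8158]
[0.0938 0.1711 0.18  ]
```

Emit:
{"method": "arm_command", "body": {"rows": [{"fingers":20,"travel":[0,0,0.1],"roll":0},{"fingers":20,"travel":[0,0,0.2],"roll":0},{"fingers":20,"travel":[0,0,0.2],"roll":0},{"fingers":20,"travel":[0,0,0.2],"roll":0}]}}

```text
time_s: 24.1
tcp_pos: [0.6754, 0.1047, 0.0735]
ee_rot: [[-0.999, 0.033, 0.001], [0.033, 0.999, -0.0], [-0.001, -0.0, -1.0]]
wrist_force: [-3.3, 1.6, 6.4]
gripper_width: 0.275
```

The tool stopped at 0.0735, the expected seated height, and the force rose by about 8 N. Releasing.

Emit:
{"method": "arm_command", "body": {"rows": [{"fingers":20,"travel":[0,0,-0.1],"roll":0},{"fingers":36,"travel":[0,0,-0.15],"roll":0},{"fingers":36,"travel":[0,0,-0.15],"roll":0},{"fingers":36,"travel":[0,0,-0.15],"roll":0},{"fingers":36,"travel":[0,0,-0.15],"roll":0},{"fingers":36,"travel":[0,0,-0.15],"roll":0},{"fingers":36,"travel":[0,0,-2],"roll":0},{"fingers":60,"travel":[0,0,-5],"roll":0},{"fingers":100,"travel":[0,0,-9],"roll":0},{"fingers":100,"travel":[0,0,-13],"roll":0}]}}

```text
time_s: 25.1
tcp_pos: [0.6748, 0.1045, 0.2024]
ee_rot: [[-0.999, 0.033, -0.001], [0.033, 0.999, -0.001], [0.001, -0.001, -1.0]]
wrist_force: [1.4, 0.9, 0.1]
gripper_width: 0.549
```

Emit:
{"method": "arm_command", "body": {"rows": [{"fingers":100,"travel":[0,0,0],"roll":0},{"fingers":100,"travel":[0,0,0],"roll":0},{"fingers":100,"travel":[0,0,0],"roll":0}]}}

```text
time_s: 25.4
tcp_pos: [0.6743, 0.1045, 0.2001]
ee_rot: [[-0.999, 0.034, -0.003], [0.034, 0.999, -0.0], [0.003, -0.001, -1.0]]
wrist_force: [0.6, 0.4, -0.4]
gripper_width: 0.822
```

```bash
python3 - <<'E'
from h import *
p,d,P,s=wlook("w11");print(s["time_s"],s["tcp_pos"],s["gripper_width"])
a=np.radians(-1.9);R=np.array([[np.cos(a),np.sin(a)],[-np.sin(a),np.cos(a)]])
L=(P[...,:2]-[.6748,.1046])@R.T
m=(d>0)&(abs(P[...,2]-.0935)<.005)&(abs(L[...,1])<.02)&(abs(L[...,0])<.03)
A=np.c_[L[m],np.ones(m.sum())];c=np.linalg.lstsq(A,P[m][:,2],rcond=None)[0]
print("top",m.sum(),np.percentile(L[m],[1,99],axis=0),P[m][:,2].mean(),cv2.minAreaRect((L[m]*1000).astype(np.float32)),"tilt",np.degrees(c[:2]))
print("bench",np.median(P[...,2][(d>0)&(abs(P[...,2])<.01)]))
m=(d>0)&(abs(P[...,2]-.0535)<.003)&(abs(L[...,0])<.03)
print("blocks y",np.percentile(L[m&(L[...,1]>.01)],[1,99],axis=0),np.percentile(L[m&(L[...,1]<-.01)],[1,99],axis=0))
pt,dt=capture("side");save("s3",cv2.resize(pt[100:340,30:390],None,fx=2.2,fy=2.2))
E
```

```text
25.4 [0.6743 0.1045 0.2001] 0.8221804569920156
top 1922 [[-0.0218 -0.0111]
 [ 0.0235  0.0123]] 0.09362063667014735 ((1.1116256713867188, 0.4111957550048828), (46.245758056640625, 23.614927291870117), 0.652940571308136) tilt [0.4508 0.044 ]
bench -0.000428542651219721
blocks y [[-0.0249  0.0183]
 [ 0.0284  0.2137]] [[-0.0249 -0.0377]
 [ 0.0239 -0.0172]]
```

View pics/s3.png

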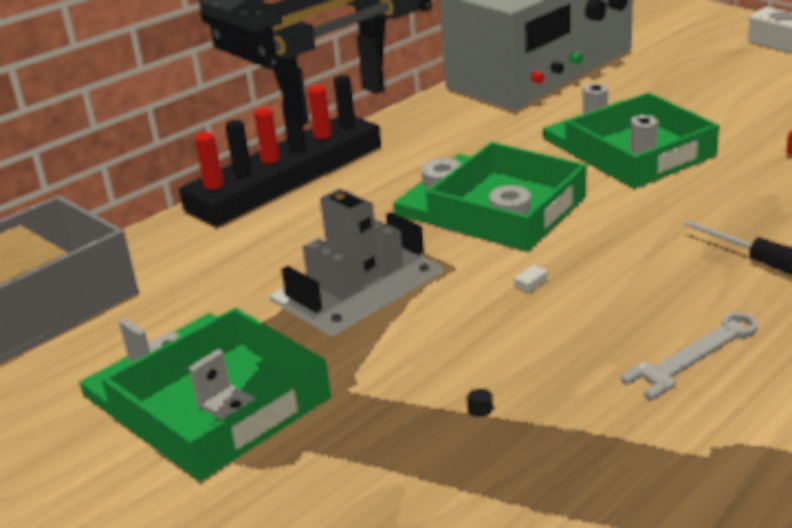

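All parts are in place: the relay top stands at 0.094, as it should, centred to about 1 mm. Handing in.

```bash
python3 -c "
from station import finish_job
print(finish_job())"
```

```text
the job is handed in; nothing more can be done
None
```

I put the spacer, the bracket and the collar, in that order, into the bins showing the same part, then pressed the relay down between the terminal blocks on the rail. I handed the job in at about 25.5 s, with the gripper open about 10 cm above the relay.

- **Bins:** the last side view shows the spacer and bracket upright and the collar lying flat, each in its own bin.
- **Relay height:** it is home on the rail. The push stopped at the expected height with the force up about 8 N. After release its top is at z = 0.094 m, as the rail and relay sizes require.
- **Relay position:** it is about 1 mm off centre across the rail, 0.4 mm off along the gap, and turned under 1° from square. The top plane measured a tilt of about 0.45°, which I took as noise.
- **Disagreements:** no check failed. The side and top cameras differed by about 2–4 mm on part positions, so I used the close wrist-camera measurements for grasping and fitting.

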